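# Set the finishing booth's sash to the mark and start its fan

### The arm

A 6-joint arm with a two-finger parallel gripper is mounted at the origin on a cart in front of the work surface, level with it; the furniture and walls round the work are solid. World frame = base frame: x ahead of the robot, y to its left, z up, the work surface at z = 0. Lengths are in m, angles in rad, forces in N, time in s.
With the tool pointing down it reaches from about 0.35 to 0.95 m from the base axis. Payload 17.4 kg.
Tool frame: the origin (TCP) lies on the centre line of the jaws, within the pads' length; the fingertips stand tips_ahead ahead of it and the grasp point (between the pads) is the TCP (tips_ahead is the distance from the TCP to the fingertips, in m); z points along the fingers, y is the line along which they close (so a half turn about z gives the same grasp; the last joint's range is limited). The gripper opens to 93 mm and grips with 3 to 60 N. Pads are 15 mm wide; open, the fingers measure 128 mm over their backs; the gripper's body (75 mm by 188 mm) begins 65 mm behind the grasp point.
Start: joints at [1.286, 0.116, 1.442, -0, 1.584, -0.038], TCP at [0.165, 0.655, 0.238] pointing down, gripper open.
Joint ranges: [-2.83, 2.83], [-0.83, 2.19], [0.07, 2.5], [-1.14, 4.28], [0.01, 3], [-2.97, 2.97]. Speed limits (rad/s): [1.89, 1.89, 2.22, 3.14, 3.14, 3.14].

### API

Orientations are given as a rotation vector (axis times angle).
In Python, from workcell import get_state, read_camera, job_done, tips_ahead gives the robot as it stands.
- The arm moves only by the shell command python3 -m creep 'ROWS' [FORCE]. ROWS is JSON, a list of rows, each a list of 7 numbers: the shift along the world's x, y, z in mm, then the turn, a rotation vector about the world's x, y, z in degrees, then the opening, from 0 (shut) to 1 (fully open). A call has 1 to 10 rows; each row shifts and turns the commanded pose from where the row before left it; what a row does not reach is not made up. A row lasts 1/12 s, in which the tool goes at most 41.7 mm and 7.16 degrees, less where a joint would pass 70% of its speed; a pose out of reach is approached as far as the arm can. A call with a gripper value outside its range is refused whole. The fingers move at their own pace and stop on an object; FORCE is the grip in N (left out, the last holds). Time passes only in rows, so rows that do not move let the fingers close. It gives the time, the measured TCP pose, the force, the opening and the grip force at its end, in the units of the state.
- get_state(): the state, without advancing time (a new reading comes with each control period).
- read_camera(name): name is "side" or "top" or "wrist"; returns a dict with "image" (400x640x3 uint8, red, green, blue), "fov_y" (degrees; the focal length in pixels is half the picture's height over the tangent of half this angle, whatever the lens; pixels are square), "cx", "cy" (the principal point, pixels), "eye" and "orientation" of the camera in the world. Camera axes: x right, y down, z forward; pixel columns grow to the right and rows downward; lengths in m; the calibration is good to about 2 mm. A picture is of the moment at which its call begins. There is no depth.
- job_done(): hands the job in; it is judged then, once.
The state is a dict: "clock": time; "q": joint angles; "joint_vel": joint speeds; "joint_efforts": joint torques, N m; "tool_pos": TCP position; "tcp_rot": TCP orientation; "wrist_force": force on the tool from outside, world axes, zero at the start; "torque": the same for the moment, N m; "grip_width": opening from 0.0 (shut) to 1.0 (fully open); "gripper_force": force on a finger pad.
Only numpy, scipy, OpenCV 4.12 (cv2) and the standard library are available. Lean on these libraries where they do the work, as an engineer would, in place of code of your own. Each camera call takes 0.05 s, during which the arm holds its last target. There are 200 camera calls.

### The job

Get the small finishing booth ready for work: with the fingertips under the lip of its sloping window, push the counterweighted window up until the underside of the lip is level with the point of the marker clip on the rail, and leave it there. Only then press the fan's start button (the small flat one, not the broad mushroom-headed stop button) fully down and let go. Do not grip or pinch anything, and leave the marker, the turned wooden parts and the other things on the bench where they are.

Things in the scene. Friction and masses are not known exactly. Their poses are not given: they have to be found in the camera images.
- booth: the fixed finishing booth: plywood box 260 deep (x), 192 wide, 312 high, a duct stub 35 high on its roof. Origin: centre of its underside; x points into the booth (the front looks to -x), z up. Above an upright sill 70 high its front slopes back 40 degrees from upright, between two aluminium rails 22 wide, centres 90 left and right, up to the roof
- sash (a joint): travel of the sloping window (aluminium frame 152 wide, 165 long, clear pane) up the slope, in m: 0 closed, 0.135 fully up. It starts closed. The counterweight balances it to within about 1.5 N, it takes about 2 to 6 N to move slowly and it stays where it is left. Its lip is 16 thick: lip_lower names the lower 8, lip_upper the upper 8
- lip_underside (a point): middle of the underside of the lip: a flat shelf along the window's lower edge, 150 long (y), 16 thick, standing 32 out square from the window frame's face; this point is half-way out (16 from the face). Axes: z up the slope (the way the window moves), -x outward, square to the window, y along the lip. Free space below it in front of the sill; closed, it is about 80 above the bench
- marker (a joint): place of the marker clip on its rail, m up the slope. The underside of the lip is level with the clip's point when joint sash has the same value as joint marker (0.07 to 0.125). The clip is stiff on the rail; leave it alone
- mark_tip (a point): the point of the marker clip: a steel block 20 wide, 24 long, 10 thick with a round thumb screw, on the face of the left (+y) rail, its pointed tab aiming at the window. The point lies 77 left of the window's centre line, 2 beyond the lip's end. Axes as lip_underside (z up the slope)
- weight (a joint): travel of the steel counterweight, m: it runs in a slide on the outside of the right (-y) cheek, reaching 126 from the booth's centre plane, and goes down as far as the window goes up
- fan_start (a joint): travel of the start button, m: 0 out, 0.006 fully down (5 N); it springs back
- fan_start_top (a point): centre of the flat top of the start button: black, round, 24 across, 92 above the bench, standing 10 proud of its steel collar on a fixed grey box 66 square and 70 high; z up
- fan_stop (a joint): travel of the stop button, m: 0 out, 0.006 fully down
- fan_stop_crown (a point): top of the stop button: black, round, mushroom-headed, 52 across, 102 above the bench, on an equal grey box; the two boxes may stand either way round; z up
- knob_blank: turned cherry knob, 46 across, 41 high, loose on the steel plate inside the booth; origin under its centre
- blank_2: pale squared wooden blank 100 x 34 x 34, loose, lying in front of the two button boxes; origin under its centre, x along it
- bobbin: turned maple bobbin 45 across, 66 high, loose, standing at the left front of the bench; origin under its centre
- sand_block: sanding block 52 x 98 x 24, loose, behind the button boxes; origin under its centre
- masking_tape: roll of masking tape 68 across, 24 high, loose, between the vice and the fixed wooden chest at the bench's front (160 square, 136 high, its middle 330 ahead and 40 right of the robot's base; keep the gripper clear of it); origin under its centre

How it is judged:
On the way, in this order (a step that is already met when the one before it is completed fails the run):
1. the lip's underside is pushed up level with the marker's point (z of lip_underside in the frame of mark_tip between -0.008 and 0.008 m), for 0.3 s.
2. the start button is pressed down (value of joint fan_start above 0.0045 m), for 0.05 s.
At the end, for the whole second after the job is handed in: the underside of the window's lip is within 8 mm (along the slope) of the marker's point, the window is at rest, the start button has been pressed at least 4.5 mm (with the window at the mark) and has sprung back, and every loose thing stands within 20 mm of where it stood (all of step 1 and velocity of joint sash between -0.01 and 0.01 m/s and value of joint fan_start below 0.0015 m and not (distance of knob_blank from where it was at the start of the episode above 0.02 m) and not (distance of blank_2 from where it was at the start of the episode above 0.02 m) and not (distance of bobbin from where it was at the start of the episode above 0.02 m) and not (distance of sand_block from where it was at the start of the episode above 0.02 m) and not (distance of masking_tape from where it was at the start of the episode above 0.02 m)); the robot touches nothing.
It fails at once if the start button is pressed while the window is not at the mark (value of joint fan_start above 0.003 m and not (z of lip_underside in the frame of mark_tip between -0.008 and 0.008 m)).
It fails at once if the stop button is pressed (value of joint fan_stop above 0.003 m).
It fails at once if the lip is pinched from below and above (contact force between the fingers and lip_lower above 2 N and contact force between the fingers and lip_upper above 2 N).
It fails at once if the marker is shifted more than 4 mm (distance of mark_tip from where it was at the start of the episode above 0.004 m).
It fails at once if a loose thing is moved more than 20 mm, or lifted (distance of any of knob_blank, blank_2, bobbin, sand_block, masking_tape from where it was at the start of the episode above 0.02 m).
It also fails if it takes over 58 s, if anything falls off the work surface, if the arm or the gripper's body presses on something with over 40 N, if the wrist force passes 120 N, or if a joint passes its speed limit or range.

## Working session

There is one attempt and no reset: what is moved stays moved. The work goes in short steps, Python scripts to look and compute and a shell command to move; the robot and the scene stay as the last step left them, time stands still between calls to the robot, and variables do not carry over. Pictures are saved under pics/ and viewed, at most 10 in all, crops included, and the job is handed in when it is done.

```bash
mkdir -p pics; python3 - <<'E'
from workcell import *
import cv2
s=get_state();print(s['clock'],s['tool_pos'],s['tcp_rot'],tips_ahead() if callable(tips_ahead) else tips_ahead)
for n in("side","top","wrist"):
    c=read_camera(n);cv2.imwrite(f"pics/{n}0.png",c["image"][:,:,::-1]);print(n,c["fov_y"],c["cx"],c["cy"],c["eye"],c["orientation"])
E
```

```text
0.0 [0.16486248 0.65436685 0.2369031 ] [-3.86734724e-01 -3.11752012e+00  1.76726535e-03] 0.019
side 46.919046654886884 316.94858824029035 197.6006792123511 [ 0.43507574 -1.37395842  0.76335756] [-1.9733778   0.00225469 -0.03302621]
top 46.817218350099225 316.88873468500265 196.76867353244967 [ 0.26350238 -0.00893149  1.48288196] [-2.13439209  2.13486757 -0.14806263]
wrist 68.21667613075402 318.301164152649 200.18734539689754 [0.08534204 0.67471541 0.38424687] [2.28198788 1.77792842 0.26904442]
```

View pics/side0.png

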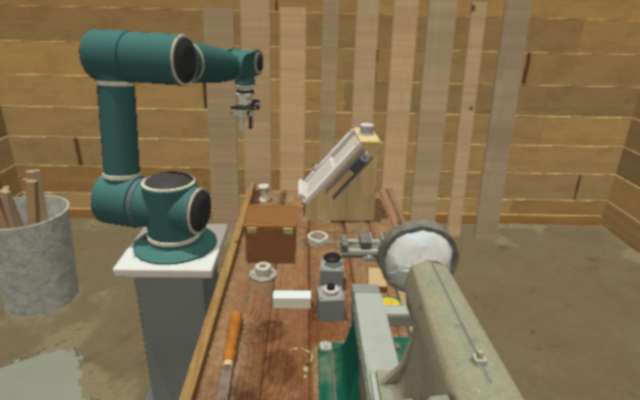

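View pics/top0.png

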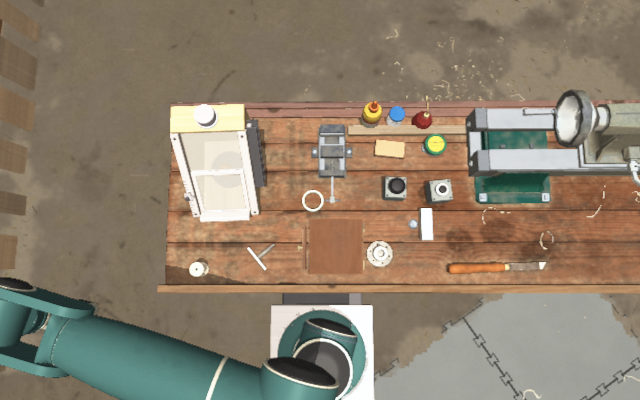

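The top view shows the booth at (215,165), with the marker clip near (190,197). The two button boxes are at (397,186), which has a broad black head, and (441,189), a small button on a bright collar. I'll zoom in on both.

```bash
cat > h.py <<'E'
import numpy as np,cv2
from scipy.spatial.transform import Rotation as R
from workcell import *
def ray(c,u,v):
    f=200/np.tan(np.radians(c["fov_y"]/2))
    d=R.from_rotvec(c["orientation"]).apply([(u-c["cx"])/f,(v-c["cy"])/f,1]);return np.array(c["eye"]),d
def onz(c,u,v,z):
    e,d=ray(c,u,v);return e+d*(z-e[2])/d[2]
def proj(c,p):
    f=200/np.tan(np.radians(c["fov_y"]/2))
    q=R.from_rotvec(c["orientation"]).inv().apply(np.array(p)-c["eye"]);return q[...,:2]/q[...,2:]*f+[c["cx"],c["cy"]]
def two(a,pa,b,pb):
    e1,d1=ray(a,*pa);e2,d2=ray(b,*pb)
    t=np.linalg.lstsq(np.c_[d1,-d2],e2-e1,rcond=None)[0];p,q=e1+t[0]*d1,e2+t[1]*d2
    return (p+q)/2,np.linalg.norm(p-q)
E
python3 - <<'E'
import cv2,numpy as np
t=cv2.imread("pics/top0.png");s=cv2.imread("pics/side0.png")
a=cv2.resize(t[95:230,160:270],None,fx=4,fy=4,interpolation=2)   #440x540
b=cv2.resize(t[165:210,375:465],(360,180),interpolation=2)
c=cv2.resize(s[115:225,290:390],(327,360),interpolation=2)
o=np.zeros((540,800,3),np.uint8);o[:,:440]=a;o[:180,440:]=b;o[180:540,440:767]=c
cv2.imwrite("pics/z0.png",o)
E
```

```text
(no output)
```

View pics/z0.png

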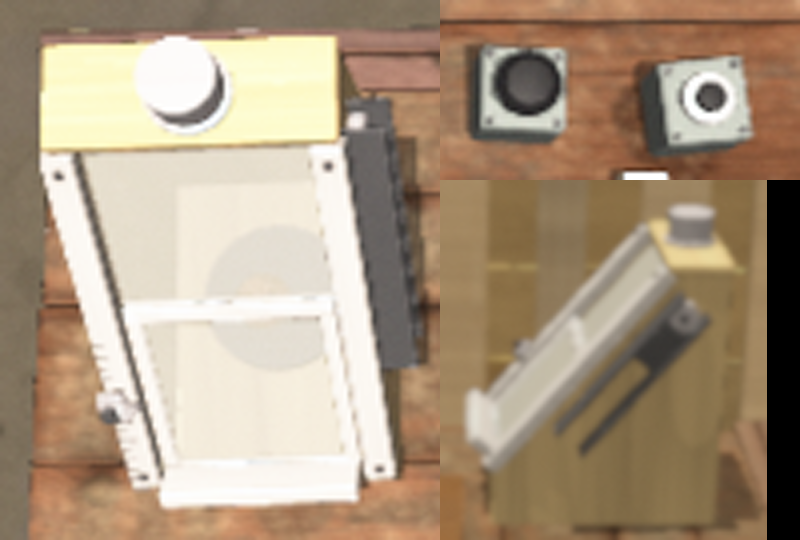

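The start button is the right (−y) box at about (441,189), with the bright collar. The broad stop button is on the left at (397,186). The clip is on the left rail near (189,197), and the window is closed, with its lip around (225,216).

```bash
python3 - <<'E'
from h import *
t=read_camera("top");s=read_camera("side")
zz=lambda x,y:(160+(x+.5)/4-.5,95+(y+.5)/4-.5)
P=[onz(t,*zz(*p),.312) for p in[(40,35),(337,37),(342,148),(42,153)]]
for p in P:print(p.round(4))
print('edges',[np.linalg.norm(P[i]-P[(i+1)%4]).round(4) for i in range(4)])
yaw=np.arctan2(*(lambda d:(d[1],d[0]))(P[0]-P[3]));y2=np.arctan2(*(lambda d:(-d[0],d[1]))(P[0]-P[1]+P[3]-P[2]))
print('yaw',np.degrees([yaw,y2]))
tt=lambda x,y:(375+(x-440)/4,165+y/4)
print('start',onz(t,*tt(711,96),.092),'stop',onz(t,*tt(530,80),.102))
print('start base corners')
ss=lambda x,y:(290+(x-440)/3.27,115+(y-180)/3.27)
print('clip',two(t,zz(115,407),s,ss(523,350)))
print('duct top',two(t,zz(178,70),s,ss(690,210)))
for n,p in dict(lipL=(162,500),lipR=(357,495)).items():print(n,onz(t,*zz(*p),.1))
for n,c in(('t',t),('s',s)):print(n,proj(c,[0.62,-.21,.1]))
E
```

```text
[0.6967 0.401  0.312 ]
[0.6944 0.2028 0.312 ]
[0.6182 0.1976 0.312 ]
[0.6155 0.3956 0.312 ]
edges [np.float64(0.1981), np.float64(0.0764), np.float64(0.198), np.float64(0.0814)]
yaw [3.78830234 0.05709505]
start [ 0.50210234 -0.37076226  0.092     ] stop [ 0.51290288 -0.23215434  0.102     ]
start base corners
clip (array([0.4721559 , 0.38909786, 0.1470369 ]), np.float64(0.0005056033879712415))
duct top (array([0.65726539, 0.29753258, 0.35000172]), np.float64(0.002897775616292643))
lipL [0.40817546 0.36437684 0.1       ]
lipR [0.41186538 0.21700325 0.1       ]
t [389.26293235 150.78186298]
s [368.84811155 251.5985006 ]
```

```bash
python3 -m creep '[[12,-38,0,0,0,1.6,0],[12,-38,0,0,0,1.6,0],[12,-38,0,0,0,1.6,0],[12,-38,0,0,0,1.6,0],[12,-38,0,0,0,1.6,0],[12,-38,0,0,0,1.6,0],[12,-38,0,0,0,1.6,0],[12,-38,0,0,0,1.6,0],[12,-38,0,0,0,1.6,0]]' 5; python3 -m creep '[[0,0,0,0,-7,0,0],[0,0,0,0,-7,0,0],[0,0,0,0,-7,0,0],[0,0,0,0,-7,0,0],[0,0,0,0,-7,0,0],[0,0,0,0,-7,0,0],[0,0,0,0,-7,0,0],[0,0,0,0,0,0,0],[0,0,0,0,0,0,0]]'; python3 - <<'E'
from h import *
s=get_state();M=R.from_rotvec(s['tcp_rot']).as_matrix();print(s['q'],M.round(3))
c=read_camera("wrist");cv2.imwrite("pics/w1.png",c["image"][:,:,::-1]);print(c["eye"],c["orientation"])
t=read_camera("top");print('bobbin',onz(t,198,269,.06))
E
```

```text
clock: 1.0
tool_pos: [0.2728, 0.3108, 0.2376]
tcp_rot: [-0.01, 3.141, 0.0]
wrist_force: [0.8, -0.7, 1.0]
grip_width: 0.404
gripper_force: 0.0
clock: 1.75
tool_pos: [0.2718, 0.313, 0.2368]
tcp_rot: [-0.009, 2.29, -0.002]
wrist_force: [0.0, -0.5, 1.1]
grip_width: 0.006
gripper_force: 0.0
[ 1.30509728 -0.72856353  2.26031749 -0.82820842  1.39669744 -0.21412144] [[-0.659 -0.006  0.752]
 [-0.007  1.     0.002]
 [-0.752 -0.004 -0.659]]
[0.10729443 0.31211157 0.27174227] [1.50462153 1.51662744 0.98143434]
bobbin [0.26088511 0.37567386 0.06      ]
```

View pics/w1.png

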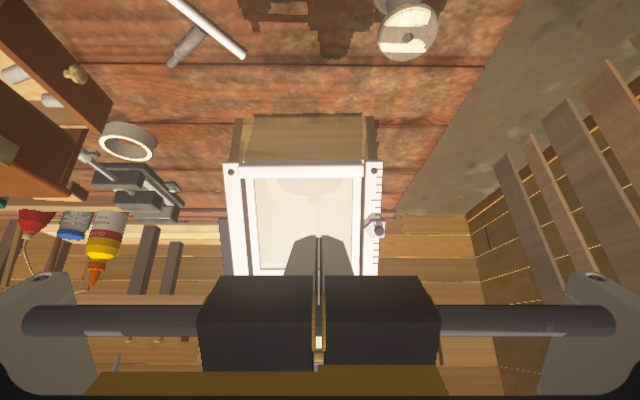

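The wrist view is inverted and looks square onto the window. The lip is along row ~170 and the clip is at about (377,228) on the +y rail. I'll enlarge it to measure.

```bash
python3 - <<'E'
import cv2
t=cv2.imread("pics/w1.png")
a=cv2.resize(t[150:250,220:395],None,fx=4.5,fy=4.5,interpolation=2)
cv2.imwrite("pics/z1.png",cv2.convertScaleAbs(a,alpha=.85))
E
```

```text
(no output)
```

View pics/z1.png

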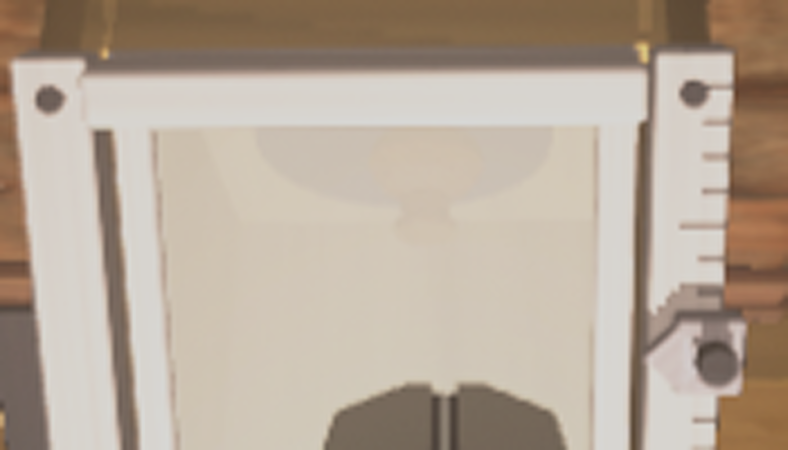

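The clip's point is at crop (648,350), which is pixel (364,227.8). The lip's outer lower edge runs from pixel (238,167) to (364,165.6).

```bash
python3 - <<'E'
from h import *
c=read_camera("wrist")
w=lambda x,y:(220+(x+.5)/4.5-.5,150+(y+.5)/4.5-.5)
a=np.radians(40);o0=np.array([-np.cos(a),0,np.sin(a)]);u0=np.array([np.sin(a),0,np.cos(a)])
L=onz(c,*w(648,71),.0903);Rr=onz(c,*w(82,77),.0903)
print('lip outer L,R',L,Rr,np.linalg.norm(L-Rr));d=L-Rr;yaw=np.arctan2(-d[0],d[1]);print('yaw',np.degrees(yaw))
Y=R.from_euler('z',yaw);o,u=Y.apply(o0),Y.apply(u0);mid=(L+Rr)/2
print('u',u,'o',o)
for off in(0,5,10,16):
    P0=mid-o*(32-off);e,dd=ray(c,*w(648,350));p=e+dd*((P0-e)@o)/(dd@o)
    print(off,p.round(4),'s',((p-mid)@u).round(4),'y',((p-mid)@d/np.linalg.norm(d)).round(4))
t=read_camera("top");p=two(t,(188.2,196.4),c,w(715,362));print('screw',p,(p[0]-mid)@u,(p[0]-mid)@o+32)
print('lip underside mid',mid-16*o/1000)
print(proj(t,[L,Rr]))
print('box tops',onz(t,441.5,189,.092))
E
```

```text
lip outer L,R [0.41599915 0.36735493 0.0903    ] [0.41993689 0.2150796  0.0903    ] 0.15232623247837004
yaw 1.4813027320653736
u [0.6425728  0.01661653 0.76604444] o [-0.76578844 -0.01980281  0.64278761]
0 [ 32.8821   5.6651 -10.851 ] s 12.5684 y 4.5329
5 [27.8173  4.8379 -9.1319] s 10.617 y 3.8369
10 [22.7524  4.0107 -7.4127] s 8.6657 y 3.1409
16 [16.6746  3.018  -5.3498] s 6.3241 y 2.3057
screw (array([0.47072323, 0.38910271, 0.15343757]), np.float64(0.002746327703746684)) 0.08389176495622452 31.998246307917572
lip underside mid [0.43022063 0.29153411 0.0800154 ]
[[200.09583211 217.39561352]
 [250.08157424 216.07029349]]
box tops [ 0.50210859 -0.36697467  0.092     ]
```

```bash
python3 - <<'E'
from h import *
c=read_camera("wrist");w=lambda x,y:(220+(x+.5)/4.5-.5,150+(y+.5)/4.5-.5)
a=np.radians(40);Y=R.from_euler('z',1.48,degrees=True);o=Y.apply([-np.cos(a),0,np.sin(a)]);u=Y.apply([np.sin(a),0,np.cos(a)]);y=Y.apply([0,1,0])
L=onz(c,*w(648,71),.0903);Rr=onz(c,*w(82,77),.0903);mid=(L+Rr)/2
for off in(0,5,10,16):
    P0=mid-o*(.032-off/1000);e,dd=ray(c,*w(648,350));p=e+dd*((P0-e)@o)/(dd@o)
    print(off,p.round(4),'s',((p-mid)@u).round(4),'y',((p-mid)@y).round(4))
t=read_camera("top");p,_=two(t,(188.2,196.4),c,w(715,362));print('screw off',(p-mid)@o+.032,'s',(p-mid)@u)
print('rail end bolts y/off check',[((onz(c,*w(*q),.07)-mid)@y).round(4) for q in[(694,93),(49,99)]])
E
```

```text
0 [0.5012 0.3758 0.1406] s 0.0926 y 0.0829
5 [0.4961 0.3749 0.1424] s 0.0906 y 0.0822
10 [0.4911 0.3741 0.1441] s 0.0887 y 0.0815
16 [0.485  0.3731 0.1461] s 0.0863 y 0.0807
screw off 0.031955049005812294 s 0.08356995804177808
rail end bolts y/off check [np.float64(0.0971), np.float64(-0.102)]
```

```bash
python3 -m creep '[[14,-4,-21,0,-0.2,0.25,0],[14,-4,-21,0,-0.2,0.25,0],[14,-4,-21,0,-0.2,0.25,0],[14,-4,-21,0,-0.2,0.25,0],[14,-4,-21,0,-0.2,0.25,0],[14,-3,-21,0,-0.2,0.15,0],[0,0,0,0,0,0,0],[0,0,0,0,0,0,0]]'; python3 - <<'E'
from h import *
s=get_state();print(s['q'],R.from_rotvec(s['tcp_rot']).as_matrix()[:,2])
c=read_camera("wrist");cv2.imwrite("pics/w2.png",c["image"][:,:,::-1])
E
```

```text
clock: 2.72
tool_pos: [0.3574, 0.2885, 0.1112]
tcp_rot: [-0.03, 2.267, 0.007]
wrist_force: [0.4, 0.4, 0.7]
grip_width: 0.003
gripper_force: 0.0
[ 1.03236418 -0.63174194  2.42396832 -0.88149417  1.00352823 -0.20131757] [ 0.76714142  0.01517115 -0.64129859]
```

View pics/w2.png

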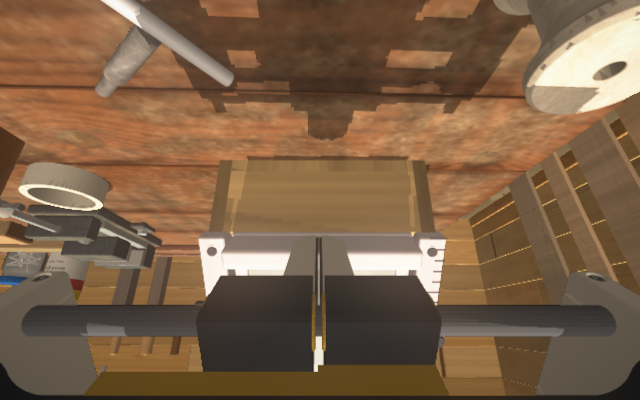

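The tips end around (318,237) and the lip's edge is near row 237. I'll triangulate the lip edge from the two wrist views.

```bash
python3 - <<'E'
from h import *
i1=cv2.imread("pics/w1.png",0);i2=cv2.imread("pics/w2.png",0)
print('w1',i1[155:182,300].tolist());print('w2 col250',i2[222:262,250].tolist())
print('w2 col390',i2[222:262,390].tolist())
print('w2 row 247',i2[247,205:240].tolist(),i2[247,405:440].tolist())
c=read_camera("wrist");a=np.radians(40)
o=np.array([-.766,-.02,.643]);u=np.array([.643,.017,.766]);m=np.array([.4302,.2915,.08])
y=np.array([-.026,1,0])
for n,p in dict(outer=m+.016*o,inner=m-.016*o,outL=m+.016*o+.075*y,outR=m+.016*o-.075*y).items():print(n,proj(c,p))
s=get_state();Z=R.from_rotvec(s['tcp_rot']).as_matrix()[:,2]
print('tip',proj(c,s['tool_pos']+.019*Z))
E
```

```text
w1 [125, 123, 122, 123, 123, 128, 133, 126, 127, 136, 166, 214, 242, 247, 248, 248, 247, 247, 248, 249, 250, 251, 249, 223, 227, 227, 227]
w2 col250 [109, 111, 113, 115, 116, 117, 118, 118, 118, 119, 122, 132, 139, 130, 119, 117, 118, 116, 118, 118, 119, 120, 119, 120, 119, 119, 122, 128, 137, 151, 174, 207, 233, 244, 247, 247, 247, 247, 247, 247]
w2 col390 [115, 116, 116, 118, 118, 120, 120, 121, 121, 121, 121, 125, 139, 143, 123, 118, 118, 119, 119, 120, 119, 119, 121, 120, 120, 121, 121, 122, 128, 142, 161, 191, 224, 241, 247, 248, 249, 249, 250, 250]
w2 row 247 [242, 241, 232, 212, 165, 123, 112, 107, 143, 194, 234, 244, 246, 247, 247, 247, 248, 247, 233, 159, 120, 120, 121, 120, 121, 121, 121, 121, 120, 121, 121, 120, 120, 120, 120] [121, 121, 121, 122, 121, 121, 122, 121, 121, 121, 121, 121, 121, 127, 173, 233, 246, 247, 246, 245, 244, 243, 242, 242, 236, 224, 205, 206, 211, 227, 239, 245, 244, 244, 244]
outer [318.84068646 248.95255828]
inner [318.86555134 232.33270631]
outL [415.59851912 249.18912031]
outR [222.1956461 248.716272 ]
tip [319.22774926 248.65764893]
```

```bash
python3 -m creep '[[11,0.2,-9.5,0,0,0,0],[11.5,0.3,-9.5,0,0,0,0],[11.5,0.3,-9.5,0,0,0,0],[11.5,0.3,-9.5,0,0,0,0],[0,0,0,0,0,0,0],[0,0,0,0,0,0,0]]'; python3 -m creep '[[3.2,0.1,3.8,0,0,0,0],[3.2,0.1,3.8,0,0,0,0],[3.2,0.1,3.8,0,0,0,0],[2.6,0.1,3.1,0,0,0,0],[2.6,0.1,3.1,0,0,0,0],[2.6,0.1,3.1,0,0,0,0]]'
```

```text
clock: 3.32
tool_pos: [0.4024, 0.291, 0.0746]
tcp_rot: [-0.032, 2.265, 0.01]
wrist_force: [-0.7, 0.1, -0.2]
grip_width: 0.007
gripper_force: 0.0
clock: 3.82
tool_pos: [0.4196, 0.2917, 0.0954]
tcp_rot: [-0.033, 2.265, 0.012]
wrist_force: [-6.3, 0.4, -0.8]
grip_width: 0.006
gripper_force: 2.6
```

```bash
python3 -m creep '[[-3,0,2.6,0,0,0,0],[0,0,0,0,0,0,0]]'; python3 -m creep '[[2.6,0.1,3.1,0,0,0,0],[2.6,0.1,3.1,0,0,0,0],[2.6,0.1,3.1,0,0,0,0],[2.6,0.1,3.1,0,0,0,0]]'; python3 - <<'E'
from h import *
c=read_camera("wrist");cv2.imwrite("pics/w3.png",c["image"][:,:,::-1])
E
```

```text
clock: 3.98
tool_pos: [0.4167, 0.2916, 0.0985]
tcp_rot: [-0.032, 2.264, 0.012]
wrist_force: [-0.4, 0.1, -0.8]
grip_width: 0.006
gripper_force: 0.0
clock: 4.32
tool_pos: [0.4269, 0.2918, 0.1094]
tcp_rot: [-0.033, 2.266, 0.011]
wrist_force: [-6.9, -0.5, -2.1]
grip_width: 0.004
gripper_force: 2.6
```

View pics/w3.png

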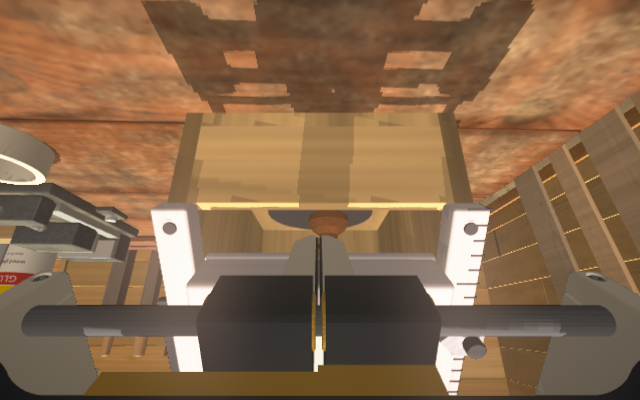

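The window is opening: the lip's underside is at row ~255 and the clip is at (465,345). I'll keep pushing.

```bash
python3 -m creep '[[3.2,0.1,3.85,0,0,0,0],[3.2,0.1,3.85,0,0,0,0],[3.2,0.1,3.85,0,0,0,0],[3.2,0.1,3.85,0,0,0,0],[3.2,0.1,3.85,0,0,0,0],[3.2,0.1,3.85,0,0,0,0],[3.2,0.1,3.85,0,0,0,0],[3.2,0.1,3.85,0,0,0,0],[2,0,2.4,0,0,0,0],[0,0,0,0,0,0,0]]'; python3 - <<'E'
from h import *
c=read_camera("wrist");a=c["image"][:,:,::-1];o=np.vstack([cv2.resize(a[190:330,160:260],(300,420),interpolation=2)]);o=np.hstack([o,cv2.resize(a[190:330,380:540],(480,420),interpolation=2)])
cv2.imwrite("pics/w4.png",o)
E
```

```text
clock: 5.2
tool_pos: [0.4554, 0.2925, 0.1435]
tcp_rot: [-0.032, 2.264, 0.011]
wrist_force: [-0.5, 0.8, -0.3]
grip_width: 0.004
gripper_force: 0.0
```

View pics/w4.png

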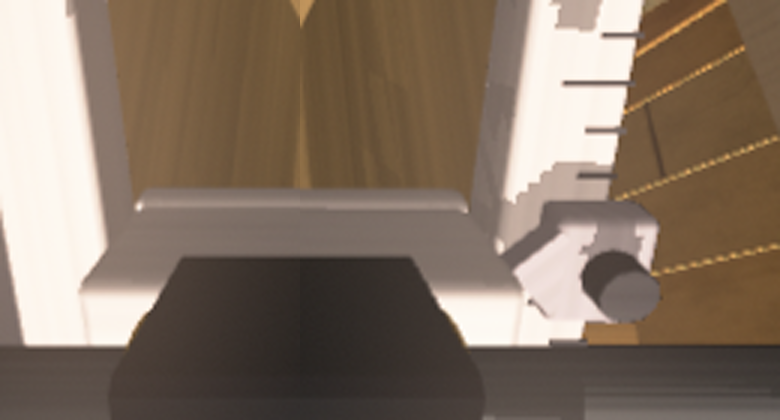

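The lip's underside spans crop rows 208 (inner) to 292 (outer). The clip's point is at about (505,256), so they look nearly level. I'll back off and raise the camera into the lip's plane to check without parallax.

```bash
python3 -m creep '[[-3,0,-4,0,0,0,0],[-16,0,13,0,0,0,0],[-30,0,25,0,0,0,0],[-30,0,25,0,0,0,0],[-20,0,17,0,0,0,0],[17,0,20,0,0,0,0],[17,0,20,0,0,0,0],[17,0,20,0,0,0,0],[0,0,0,0,0,0,0],[0,0,0,0,0,0,0]]'; python3 - <<'E'
from h import *
c=read_camera("wrist");a=c["image"][:,:,::-1];cv2.imwrite("pics/w5full.png",a)
u=np.array([.643,.017,.766]);m=np.array([.4302,.2915,.08]);print('eye s',(c["eye"]-m)@u)
print('expect tip px',proj(c,[.48,.372,.147]))
cv2.imwrite("pics/w5.png",cv2.resize(a[130:300,200:400],(700,595),interpolation=2))
E
```

```text
clock: 6.08
tool_pos: [0.4072, 0.2922, 0.2792]
tcp_rot: [-0.031, 2.264, 0.01]
wrist_force: [-0.5, -0.0, -0.0]
grip_width: 0.002
gripper_force: 0.0
eye s 0.05501902092408114
expect tip px [399.50382333 139.5300498 ]
```

View pics/w5.png

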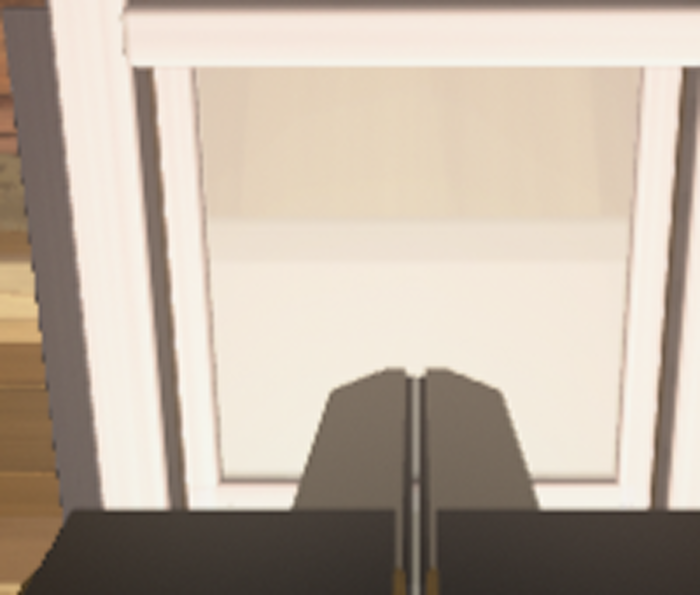

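This crop missed the clip; the lip's lower edge is at pixel row ~132. I'll read the clip region numerically, to save pictures.

```bash
python3 - <<'E'
import cv2
g=cv2.imread("pics/w5full.png",0)
print('cols 376..431 step2')
for r in range(110,166,2):print(r,' '.join(f"{v:3d}" for v in g[r,376:432:2]))
E
```

```text
cols 376..431 step2
110  81  84  83  88  90  89  89  92  90  87  86  86  98 108 208 237 236 234 235 235 236 235 232 235 234 194 112 122
112  81  85  83  86  91  89  89  91  91  88  87  86  99 112 214 237 235 234 235 235 236 235 232 235 234 170 123 133
114  82  86  83  86  92  90  90  91  91  89  88  88 102 116 220 237 235 235 227 163 179 180 191 209 209 130 124 123
116  82  87  84  85  92  90  90  91  91  90  88  88 102 121 221 237 236 223 213 158 160 143 134 136 137 114 127 120
118  82  87  85  85  92  91  91  91  92  90  89  90  99 125 224 237 229 158 159 159 160 140 136 137 139 113 128 121
120  83  87  85  86  92  91  94  91  93  91  89  91  99 131 227 237 158 160 158 160 160 155 156 158 159 126 128 123
122  82  88  85  86  92  92  93  92  94  91  90  93  98 138 223 163 158 158 147 143 143 138 140 141 139 125 120 109
124  85  87  87  87  90  92  94  93  94  92  90  96 101 129 184 163 159 146  92 141 151 148 146 116 114 116 123 149
126  86  87  87  87  90  93  91  93  94  93  91  98 104 121 160 164 160 128 119 193 203 199 188 133 129 131 145 188
128 101 103 103 103 104 104 105 105 
[... 1467 characters left out ...]
 105
154 204 204 203 195 228 236 237 236 235 169 107 111 183 239 239 237 239 237 238 237 234 236 236  97 108 107 106 105
156 205 203 203 185 229 236 238 236 235 149 108 112 198 239 238 238 239 237 238 236 234 236 236 108 108 106 107 106
158 204 204 204 191 231 236 238 236 234 123 107 107 206 239 239 237 239 237 238 230 227 228 227 106 106 107 109 107
160 206 205 204 181 233 236 238 236 234 108 108 110 215 238 238 237 239 238 238 187 175 176 169  94 107 106 106 107
162 206 204 204 181 236 236 238 236 234  97 108 112 221 238 238 237 239 238 238 234 235 236 226 107 107 107 106 106
164 206 205 204 181 238 236 238 237 234  99 107 119 224 238 238 238 239 238 238 234 235 236 217 108 107 106 107 107
```

```bash
python3 - <<'E'
from h import *
c5=read_camera("wrist");s=get_state()
# w4 camera: same tool orientation, camera shifted with the TCP
c4=dict(c5);c4["eye"]=np.array(c5["eye"])+np.array([.4554,.2925,.1435])-s["tool_pos"]
o=np.array([-.766,-.02,.643]);u=np.array([.643,.017,.766]);y=np.array([-.026,1,0]);m=np.array([.4302,.2915,.08])
w=lambda x,y:(380+(x+.5-300)/3-.5,190+(y+.5)/3-.5)
P={}
for n,a,b in[('tipF',(514,266),(403.5,136)),('lipOutL',(520,292),(401.5,132.3)),('lipInL',(465,208),(395,127.5))]:
    p,g=two(c4,w(*a),c5,b);d=p-m;P[n]=p;print(n,p.round(4),'gap',g.round(4),'s',(d@u).round(4),'off',(d@o+.016).round(4),'y',(d@y).round(4))
# single view c5: point on plane y=77 for the tip, with lip plane from lipOutL
for n,c,q in(('c5',c5,(403.5,136)),('c4',c4,w(514,266))):
  for off in(-.02,-.015,-.01,-.005,0):
    e,d=ray(c,*q);X=P['lipOutL']+off*o;t=((X-e)@o)/(d@o);p=e+d*t;r=p-P['lipOutL'];print(n,off,'ds',(r@u).round(4),'dy',(r@y).round(4))
E
```

```text
tipF [0.4668 0.3713 0.1503] gap 0.0005 s 0.0788 off 0.0316 y 0.0789
lipOutL [0.4521 0.3646 0.1569] gap 0.0003 s 0.0742 off 0.0473 y 0.0725
lipInL [0.4711 0.3655 0.1381] gap 0.0011 s 0.072 off 0.0205 y 0.0729
c5 -0.02 ds 0.0049 dy 0.0078
c5 -0.015 ds 0.0044 dy 0.0064
c5 -0.01 ds 0.004 dy 0.005
c5 -0.005 ds 0.0035 dy 0.0035
c5 0 ds 0.0031 dy 0.0021
c4 -0.02 ds 0.0073 dy 0.0083
c4 -0.015 ds 0.0042 dy 0.0058
c4 -0.01 ds 0.001 dy 0.0032
c4 -0.005 ds -0.0021 dy 0.0006
c4 0 ds -0.0053 dy -0.0019
```

Triangulation puts the clip's point about 4.5 mm further up than the lip. I'll go back the same way and push that little bit more, slowly.

```bash
python3 -m creep '[[-17,0,-20,0,0,0,0],[-17,0,-20,0,0,0,0],[-19,0,-22,0,0,0,0],[20,0,-17,0,0,0,0],[28,0,-23,0,0,0,0],[28,0,-23,0,0,0,0],[20,0,-17,0,0,0,0],[0,0,0,0,0,0,0],[0,0,0,0,0,0,0]]'; python3 -m creep '[[1.3,0,1.5,0,0,0,0],[1.3,0,1.5,0,0,0,0],[1.3,0,1.5,0,0,0,0],[0.6,0,0.8,0,0,0,0],[0.6,0,0.8,0,0,0,0],[0.6,0,0.8,0,0,0,0],[0,0,0,0,0,0,0]]'
```

```text
clock: 6.93
tool_pos: [0.4493, 0.2915, 0.1343]
tcp_rot: [-0.033, 2.268, 0.006]
wrist_force: [-1.0, -0.2, 0.2]
grip_width: 0.008
gripper_force: 0.0
clock: 7.52
tool_pos: [0.4555, 0.2925, 0.1437]
tcp_rot: [-0.033, 2.265, 0.011]
wrist_force: [1.3, 0.6, -0.3]
grip_width: 0.007
gripper_force: 0.0
```

```bash
python3 -m creep '[[0.64,0,0.77,0,0,0,0],[0.64,0,0.77,0,0,0,0],[0.64,0,0.77,0,0,0,0],[0.64,0,0.77,0,0,0,0]]';python3 -m creep '[[0.64,0,0.77,0,0,0,0],[0.64,0,0.77,0,0,0,0],[0,0,0,0,0,0,0],[0,0,0,0,0,0,0]]'; python3 - <<'E'
from h import *
c=read_camera("wrist");a=c["image"][:,:,::-1];cv2.imwrite("pics/w6full.png",a)
g=cv2.cvtColor(a,cv2.COLOR_BGR2GRAY);h=cv2.imread("pics/w4.png",0)
for n,col in(('w6 col400',400),('w6 col415',415)):print(n,g[250:300:2,col].tolist())
print('w4 col400',h[180:330:6,360].tolist(),'w4 col415',h[180:330:6,405].tolist())
# clip, relative to lip: track clip shift from saved w4 crop
b=cv2.resize(a[190:330,380:540],(480,420),interpolation=2);T=cv2.imread("pics/w4.png")[190:330,530:670]
r=cv2.matchTemplate(b,T,cv2.TM_CCOEFF_NORMED);print(cv2.minMaxLoc(r)[1::2],'was (230,190)')
E
```

```text
clock: 7.85
tool_pos: [0.4578, 0.2924, 0.146]
tcp_rot: [-0.033, 2.266, 0.01]
wrist_force: [-6.4, 1.0, -0.6]
grip_width: 0.01
gripper_force: 2.3
clock: 8.18
tool_pos: [0.4592, 0.2925, 0.1477]
tcp_rot: [-0.033, 2.266, 0.01]
wrist_force: [-3.3, 3.7, -2.7]
grip_width: 0.005
gripper_force: 1.9
w6 col400 [80, 85, 106, 118, 136, 105, 107, 108, 108, 108, 108, 108, 103, 46, 45, 45, 45, 44, 44, 44, 44, 44, 44, 44, 43]
w6 col415 [89, 92, 109, 119, 137, 107, 110, 111, 110, 110, 109, 111, 105, 51, 50, 51, 50, 49, 50, 51, 51, 51, 50, 50, 50]
w4 col400 [83, 86, 109, 118, 142, 115, 111, 112, 112, 112, 111, 112, 111, 56, 46, 45, 46, 46, 46, 46, 46, 44, 45, 45, 46] w4 col415 [90, 93, 111, 120, 142, 117, 113, 114, 114, 115, 113, 114, 113, 59, 51, 52, 50, 51, 51, 51, 52, 50, 51, 51, 50]
(0.9844734072685242, (236, 166)) was (230,190)
```

```bash
python3 -m creep '[[-3,0,-4,0,0,0,0],[-16,0,13,0,0,0,0],[-30,0,25,0,0,0,0],[-30,0,25,0,0,0,0],[-20,0,17,0,0,0,0],[17,0,20,0,0,0,0],[17,0,20,0,0,0,0],[17,0,20,0,0,0,0],[0,0,0,0,0,0,0],[0,0,0,0,0,0,0]]'; python3 - <<'E'
from h import *
c=read_camera("wrist");a=c["image"][:,:,::-1];cv2.imwrite("pics/w7full.png",a)
g=cv2.cvtColor(a,cv2.COLOR_BGR2GRAY);h=cv2.imread("pics/w5full.png",0)
for r in range(116,150,2):print(r,' '.join(f"{v:3d}" for v in g[r,386:424:2]))
np.save("e.npy",c["eye"])
b=h[112:150,404:440];print(cv2.minMaxLoc(cv2.matchTemplate(g,b,cv2.TM_CCOEFF_NORMED))[1::2])
b=h[122:155,340:400];print(cv2.minMaxLoc(cv2.matchTemplate(g[:,320:420],b,cv2.TM_CCOEFF_NORMED))[1::2])
E
```

```text
clock: 9.07
tool_pos: [0.4119, 0.2921, 0.2848]
tcp_rot: [-0.031, 2.264, 0.01]
wrist_force: [0.1, -0.2, -0.2]
grip_width: 0.003
gripper_force: 0.0
116  91  91  90  92  91  90  90 102 105 162 162 160 158  99 114 161 160 159 121
118  93  92  91  92  92  90  90 104 104 147 163 161 154  90 171 202 202 199 135
120  93  91  92  92  92  91  92 104 106 149 163 157 113 175 208 217 199 182 135
122  92  89  93  93  94  91  93  99 106 152 158 107 177 208 203 223 200 131 124
124  90  88  92  93  94  93  93 100 109 150 113 177 208 202 201 233 230 184  64
126 100 100 102 102 103  93  95 100 111 109 188 207 202 201 204 225 219  72  72
128 113 113 113 113 113 113 110 109 117 185 207 202 201 204 207 213 195  64  91
130 165 165 164 166 166 166 166 167 156 176 201 202 205 206 202 208 189  67  96
132 229 230 230 229 229 230 229 230 219 195 178 204 206 201 203 217 212 111  91
134 236 236 236 236 236 236 236 236 225 217 235 183 201 200 206 215 203 201 133
136 238 238 238 238 238 238 238 238 224 232 239 227 173 202 204 204 200 207 203
138 238 238 238 238 238 238 238 238 219 239 238 233 104 179 203 202 200 208 204
140 238 238 238 238 238 238 238 238 217 238 238 237 197 164 211 209 210 215 210
142 239 239 239 239 239 239 239 238 213 238 238 238 169 160 163 160 159 159 161
144 241 241 241 241 241 241 241 240 223 239 238 238 239 238 239 234 234 236 230
146 241 241 241 241 239 231 231 218 224 239 238 238 239 237 239 233 235 236 224
148 236 236 238 236 217 101 110 132 228 239 238 239 238 238 239 232 236 236 214
(0.9908197522163391, (405, 104))
(0.9961782097816467, (20, 120))
```

The clip's point is at row ~128.7, and the lip's underside spans rows 126–130.3, so they are level to about 1 mm. Next is the start button.

```bash
python3 -m creep '[[0,-20,5,0,5,0,0],[5,-38,5,0,5,0,0],[5,-38,0,0,5,0,0],[5,-38,0,0,5,0,0],[5,-38,0,0,5,0,0],[5,-38,0,0,5,0,0],[5,-38,0,0,5,0,0],[5,-38,0,0,5,0,0],[5,-38,0,0,5,0,0],[5,-38,0,0,5,0,0]]'; python3 -m creep '[[5,-38,0,0,0,0,0],[5,-38,0,0,0,0,0],[5,-38,0,0,0,0,0],[5,-38,0,0,0,0,0],[5,-38,0,0,0,0,0],[5,-38,0,0,0,0,0],[0,-38,0,0,0,0,0],[0,-30,0,0,0,0,0],[0,0,0,0,0,0,0],[0,0,0,0,0,0,0]]'; python3 - <<'E'
from h import *
s=get_state();print(s['q'].round(3) if hasattr(s['q'],'round') else s['q'],R.from_rotvec(s['tcp_rot']).as_matrix()[:,2])
c=read_camera("wrist");a=c["image"][:,:,::-1];cv2.imwrite("pics/w8.png",a)
t=read_camera("top");cv2.imwrite("pics/t8.png",t["image"][:,:,::-1])
i=cv2.imread("pics/top0.png");b=i[172:206,428:455];m=(b.min(2)>225).astype(np.uint8)
n,l,st,ce=cv2.connectedComponentsWithStats(m);k=1+st[1:,4].argmax();print(st[k],ce[k]+[428,172],onz(t,*(ce[k]+[428,172]),.082))
print('lathe corner',two(t,(469,176),read_camera("side"),(355,287)))
print('start in wrist',proj(c,[.502,-.369,.092]))
E
```

```text
clock: 9.95
tool_pos: [0.4515, -0.0295, 0.2913]
tcp_rot: [-0.029, 3.048, 0.01]
wrist_force: [-0.0, 1.7, 0.8]
grip_width: 0.002
gripper_force: 0.0
clock: 10.78
tool_pos: [0.4819, -0.3241, 0.2899]
tcp_rot: [-0.027, 3.046, 0.011]
wrist_force: [-0.2, 0.6, 0.8]
grip_width: 0.006
gripper_force: 0.0
[-0.668 -0.144  1.617  0.065  1.598 -2.252] [ 0.0949154   0.00789876 -0.99545401]
[ 8 11 13 13 70] [441.94285714 189.01428571] [ 0.50377746 -0.37089867  0.082     ]
lathe corner (array([ 0.54564806, -0.4403239 ,  0.13131251]), np.float64(0.022149147506734686))
start in wrist [279.33910627 180.56247166]
```

View pics/w8.png

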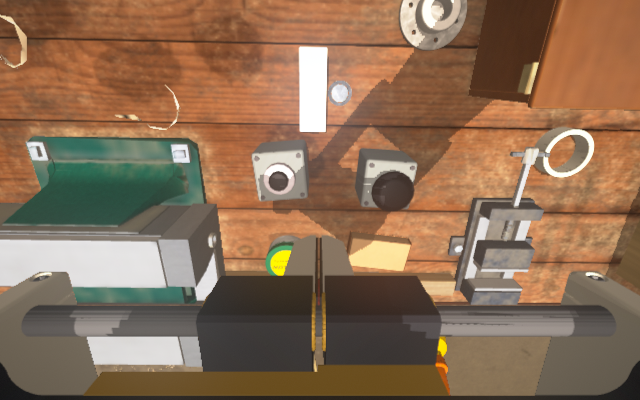

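The start button is at (279,180), matching the projection of (0.502, −0.369, 0.092). The broad stop button is at (392,190).

```bash
python3 -m creep '[[7,-15,0,0,1.8,0,0],[7,-15,0,0,1.8,0,0],[6,-15,0,0,1.8,0,0],[0,0,-30,0,0,0,0],[0,0,-35,0,0,0,0],[0,0,-35,0,0,0,0],[0,0,-35,0,0,0,0],[0,0,-20,0,0,0,0],[0,0,0,0,0,0,0],[0,0,0,0,0,0,0]]'; python3 - <<'E'
from h import *
c=read_camera("wrist");s=get_state();print(s['tool_pos'],R.from_rotvec(s['tcp_rot']).as_matrix()[:,2])
a=c["image"];g=cv2.cvtColor(a,cv2.COLOR_RGB2GRAY);p=proj(c,[.502,-.369,.092]);print('pred',p,'tip',proj(c,s['tool_pos']+[0,0,-.019]))
x,y=p.astype(int)
for r in range(y-40,y+30,5):print(r,g[r,x-50:x+54:4].tolist())
E
```

```text
clock: 11.77
tool_pos: [0.5026, -0.3676, 0.1369]
tcp_rot: [-0.033, 3.138, 0.011]
wrist_force: [-0.1, -0.4, 1.3]
grip_width: 0.007
gripper_force: 0.0
[ 0.5030967  -0.36823582  0.13848411] [ 0.0047889   0.00543014 -0.99997379]
pred [315.57863244 229.77209401] tip [316.7523448  249.05659347]
189 [143, 222, 152, 148, 234, 234, 233, 234, 235, 235, 234, 235, 235, 225, 160, 160, 158, 159, 159, 132, 115, 153, 95, 90, 89, 86]
194 [128, 214, 161, 167, 234, 233, 234, 234, 235, 234, 235, 235, 233, 174, 159, 158, 158, 157, 157, 159, 158, 154, 99, 84, 91, 113]
199 [133, 203, 233, 234, 234, 233, 234, 235, 233, 227, 176, 135, 120, 123, 139, 157, 157, 156, 157, 158, 157, 155, 105, 94, 120, 118]
204 [128, 187, 234, 234, 232, 234, 234, 232, 138, 231, 252, 224, 224, 221, 198, 123, 128, 156, 157, 156, 155, 154, 112, 86, 100, 103]
209 [91, 132, 233, 232, 234, 233, 233, 204, 255, 224, 224, 224, 224, 225, 224, 224, 210, 121, 154, 154, 154, 153, 116, 79, 84, 88]
214 [92, 115, 227, 233, 233, 234, 154, 229, 227, 227, 146, 63, 64, 70, 214, 223, 222, 209, 152, 153, 153, 152, 122, 81, 114, 127]
219 [97, 100, 145,
[... 288 characters left out ...]
81, 81, 77, 76, 71, 201, 214, 196, 151, 150, 149, 128, 85, 83, 83]
234 [97, 113, 129, 153, 154, 156, 220, 223, 68, 77, 77, 78, 86, 76, 78, 79, 219, 215, 170, 150, 148, 148, 131, 99, 98, 97]
239 [95, 97, 106, 154, 155, 153, 167, 220, 195, 131, 132, 131, 130, 60, 79, 130, 131, 130, 135, 148, 147, 148, 132, 97, 95, 96]
244 [94, 98, 101, 151, 153, 153, 153, 138, 130, 131, 131, 130, 130, 58, 78, 130, 130, 130, 130, 129, 147, 147, 134, 90, 91, 89]
249 [99, 100, 96, 144, 153, 153, 151, 129, 130, 130, 130, 129, 129, 75, 74, 129, 128, 129, 129, 129, 124, 102, 134, 92, 92, 92]
254 [87, 89, 88, 138, 104, 105, 147, 129, 129, 129, 129, 129, 129, 65, 69, 129, 128, 128, 128, 128, 128, 129, 109, 91, 89, 91]
```

```bash
python3 -m creep '[[0,0,-14,0,0,0,0],[0,0,-8,0,0,0,0],[0,0,-4,0,0,0,0],[0,0,-2,0,0,0,0],[0,0,0,0,0,0,0]]'; python3 -m creep '[[0,0,-2,0,0,0,0],[0,0,-1,0,0,0,0],[0,0,0,0,0,0,0]]'
```

```text
clock: 12.23
tool_pos: [0.5025, -0.3686, 0.1087]
tcp_rot: [-0.031, 3.138, 0.01]
wrist_force: [-0.6, 2.7, 2.0]
grip_width: 0.003
gripper_force: 1.4
clock: 12.48
tool_pos: [0.5027, -0.3688, 0.106]
tcp_rot: [-0.031, 3.137, 0.009]
wrist_force: [-0.4, 2.3, 4.4]
grip_width: 0.004
gripper_force: 2.2
```

```bash
python3 -m creep '[[0,0,-1,0,0,0,0],[0,0,-0.5,0,0,0,0],[0,0,0,0,0,0,0]]'
```

```text
clock: 12.73
tool_pos: [0.5027, -0.3689, 0.1052]
tcp_rot: [-0.031, 3.137, 0.009]
wrist_force: [-1.8, 2.9, 9.9]
grip_width: 0.007
gripper_force: 5.0
```

The force jumped to 9.9 N at tip z 0.086, so the button has bottomed. I'll release, retreat and check the scene.

```bash
python3 -m creep '[[0,0,0,0,0,0,0],[0,0,5,0,0,0,0],[0,0,20,0,0,0,0],[0,0,35,0,0,0,0],[0,0,35,0,0,0,0],[0,0,35,0,0,0,0],[0,0,0,0,0,0,0],[0,0,0,0,0,0,0],[0,0,0,0,0,0,0]]'; python3 - <<'E'
from h import *
t=read_camera("top")["image"][:,:,::-1];a=cv2.imread("pics/t8.png");o=cv2.imread("pics/top0.png")
d=cv2.absdiff(np.ascontiguousarray(t),a).max(2)[95:280,165:275];print('booth change since push',(d>40).sum())
for n,(x,y) in dict(bobbin=(198,269),tape=(313,201),sand=(390,149),blank=(427,224)).items():
    T=o[y-14:y+14,x-14:x+14];r=cv2.matchTemplate(np.ascontiguousarray(t[y-22:y+22,x-22:x+22]),T,cv2.TM_CCOEFF_NORMED);print(n,cv2.minMaxLoc(r)[1::2])
E
```

```text
clock: 13.48
tool_pos: [0.5023, -0.3687, 0.2334]
tcp_rot: [-0.03, 3.138, 0.01]
wrist_force: [0.3, 0.2, -0.8]
grip_width: 0.002
gripper_force: 0.0
booth change since push 573
bobbin (0.8887385725975037, (8, 8))
tape (0.9988024830818176, (8, 8))
sand (0.963050365447998, (8, 8))
blank (0.1611495465040207, (16, 16))
```

```bash
python3 - <<'E'
from h import *
t=np.ascontiguousarray(read_camera("top")["image"][:,:,::-1]);a=cv2.imread("pics/t8.png");o=cv2.imread("pics/top0.png")
d=cv2.absdiff(t,a).max(2)>40;ys,xs=np.nonzero(d[95:280,165:275]);print('diff cols',np.percentile(xs+165,[0,5,50,95,100]),'rows',np.percentile(ys+95,[0,5,50,95,100]))
g=lambda i:cv2.cvtColor(i,cv2.COLOR_BGR2GRAY)
for n,i in(('t0',o),('t8',a),('now',t)):print(n,g(i)[165:225:2,215].tolist())
print('blank now',t[224,415:440:3].tolist())
E
```

```text
diff cols [232. 243. 263. 273. 274.] rows [247. 251. 262. 275. 279.]
t0 [221, 223, 238, 247, 249, 234, 223, 223, 230, 235, 237, 237, 237, 237, 236, 237, 236, 237, 237, 237, 237, 237, 237, 251, 247, 249, 253, 250, 186, 163]
t8 [247, 247, 249, 243, 242, 229, 229, 228, 236, 241, 241, 239, 246, 250, 251, 252, 253, 250, 247, 247, 248, 247, 226, 246, 221, 116, 142, 143, 156, 170]
now [247, 247, 249, 244, 242, 230, 231, 230, 238, 243, 242, 240, 247, 250, 251, 252, 253, 251, 247, 248, 248, 248, 228, 246, 222, 116, 144, 144, 158, 173]
blank now [[108, 115, 74], [113, 121, 80], [118, 125, 82], [123, 131, 86], [130, 137, 91], [135, 143, 94], [139, 147, 96], [143, 151, 101], [143, 151, 99]]
```

The window hasn't moved since the push, and the remaining differences are the arm itself, which also hides the blank. Handing in.

```bash
python3 -c "
from workcell import *
print(job_done())"
```

```text
the job is handed in; nothing more can be done
None
```

I pushed the window up to about 1 mm from the marker's point, pressed the start button to its stop and released it, and handed the job in at about 13.5 s; no verdict came back, and the arm hid `blank_2` in my last position check.

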